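Unlatch a terminal cover and push it off

ROBOT

A 7-joint arm with a two-finger parallel gripper is mounted at the origin on a cart in front of the work surface, level with it; the furniture and walls round the work are solid. World frame = base frame: x ahead of the robot, y to its left, z up, the work surface at z = 0. Lengths are in mm, angles in rad, forces in N, time in s.
With the tool pointing down it reaches from about 425 to 875 mm from the base axis. Payload 4.7 kg.
Tool frame: the origin (TCP) lies at the very end of the fingers, on their centre line; the grasp point (between the pads) lies 19 mm behind it; z points along the fingers, x is the direction in which the jaws open and shut, and the axes are right-handed (so a half turn about z gives the same grasp; the last joint's range is limited). The gripper opens to 85 mm and grips with 20 to 120 N. Pads are 22 mm wide; open, the fingers measure 114 mm over their backs; the gripper's body (76 mm by 85 mm) begins 54 mm behind the grasp point. The pads swing forward as they close: fully open they stand 13 mm farther back than shut.
Start: joints at [-1.238, 0.321, -0.07, 1.45, 0.023, 1.371, -0.057], TCP at [203.755, 617.259, 231.349] pointing down, gripper open.
Joint ranges: [-2.86, 2.86], [-0.3, 2.09], [-1.38, 1.24], [0.06, 2.45], [-1.56, 4.7], [0.09, 2.05], [-2.69, 2.69]. Speed limits (rad/s): [2.57, 2.57, 3.14, 3.14, 3.14, 3.14, 3.14].

INTERFACE

Orientations are given as a unit quaternion [x, y, z, w].
In Python, from station import get_state, read_camera, camera_info, finish_job gives the robot as it stands. The module is installed in compiled form; this text tells all that it offers.
- The arm moves only by the tool send_rows, never from a script. Its argument "rows" is a list of rows, each a list of 3 entries, a list of its own where there are three numbers: the closure, from -1 (fully open) to 1 (shut), then the shift along the tool's x, y, z in m, then the turn about the tool's z in degrees. A call has 1 to 5 rows; each row is the pose to reach, as a shift and turn from the pose measured when the call began, along the tool's axes at that moment; what a row does not reach only later rows make up. A row lasts 1/8 s, in which the tool goes at most 62.5 mm and 10.7 degrees, less where a joint would pass 70% of its speed; a pose out of reach is approached as far as the arm can. A call with a gripper value outside its range is refused whole. The fingers move at their own pace and stop on an object; "force" is the grip in N (left out, the last holds). Time passes only in rows, so rows that repeat a pose let the fingers close. It gives the time, the measured TCP pose, the force and the opening at its end, in the units of the state.
- get_state(): the state, without advancing time (a new reading comes with each control period).
- read_camera(name): name is "scene" or "side" or "wrist"; returns the picture (400x640x3 uint8, red, green, blue); there is no depth.
- camera_info(name): a dict with "camera_matrix" (3x3 intrinsics, pixels), "k1" (the pictures are not rectified: a ray, as slopes to the right and down, at radius r is drawn at 1 + k1 r^2 times it, then the intrinsics apply), "rvec" (rotation vector, rad) and "tvec" (3), from world to camera coordinates, as OpenCV has them. Camera axes: x right, y down, z forward; pixel columns grow to the right and rows downward; lengths in mm; the calibration is good to about 2 mm. A picture is of the moment at which its call begins: read the wrist's pose just before it. camera_info takes no time and is no camera call; for the wrist camera it gives the pose at the moment of the call.
- finish_job(): hands the job in, once; it reports no verdict.
The state is a dict: "t": time; "joints": joint angles; "qd": joint speeds; "effort": joint torques, N m; "tcp_pos": TCP position; "tcp_rot": TCP orientation; "force": force on the tool from outside, world axes, zero at the start; "ft_torque": the same for the moment, N m; "gripper_width": opening from 0.0 (shut) to 1.0 (fully open).
Only numpy, scipy, OpenCV 4.12 (cv2) and the standard library are available. Lean on these libraries where they do the work, as an engineer would, in place of code of your own. Each camera call takes 0.05 s, during which the arm holds its last target.

TASK

Open the wider of the two terminal modules on the desk: press its snap tab right in with a fingertip so that the cover is released, then push the cover by its rib, away from the tab, until it has come right off the far end of the module and lies flat on the desk. Only press and push, do not pick the cover up; leave the narrower module shut and the other things on the desk where they are.

Things in the scene. Friction and masses are not known exactly. Their poses are not given: they have to be found in the camera images.
- wide_module: TO OPEN: low grey terminal module with the wider cover, 104 mm wide, fixed to the desk. Origin on the desk surface; +x, the way its cover slides off, points away from the robot (yaw within 0.25 rad). Reaches from x -84 mm (tab end) to +50 mm (exit end). Cover seat at z 20 mm between side lips 29 mm high, 80 mm apart; spring housings 26 mm high either side of the tab.
- wide_exit (a point): Middle of the wide module's exit edge (module x 50, z 20 mm), over which the cover slides and drops 20 mm to the desk. The cover may hang with its rear end on this edge until its rib has been pushed about 10 mm past it.
- wide_tab (a joint): Travel of the wide module's snap tab straight down, m: 0 = up (latched), 0.008 = fully in. 1.5 N starts it, 6 to 8 N hold it fully in; it springs back when let go. From about 0.006 on the cover is free, and a damped spring slides it 18 mm along +x in about 0.4 s (keep the tab in meanwhile); the tab then comes up behind it.
- wide_tab_pad (a point): Centre of the top of that snap tab: a raised black ribbed pad at the robot's end of the module, 20 mm (x) by 28 mm (y), at module x -72 mm, y 0; its top is 46 mm above the desk when up, 38 mm when in. It moves with the tab. Nothing within 25 mm of it stands higher than 36 mm.
- wide_cover: White cover of the wide module, loose in two side grooves: plate 84 mm wide (y), 88 long (x), 4 thick, about 60 g, axes as the module. Origin at the centre of its underside: seated at module x +2, z 20 mm. Blocked by the tab's nose while latched; once released it slides with under 2 N. Fallen off, its origin is at module x 94 mm or more.
- wide_rib (a point): Middle of the rear top edge of the cross rib on the wide cover's rear (tab) end: cover x -44, z 16 mm, 36 mm above the desk when seated. The rib is 7 mm thick, 58 wide, 12 high over the plate; push its rear face along module +x. Between rib and tab pad there are 20 mm when seated, 38 mm after release; what lies between is at most 26 mm high.
- narrow_module: TO BE LEFT SHUT: a like module with the narrower cover, 74 mm wide, 134 long, same heights and layout, fixed to the desk. Origin and axes as for the wide module. The two modules stand side by side, either one on the left.
- narrow_tab (a joint): Travel of the narrow module's snap tab, m: 0 = up, 0.008 = in. Not to be pressed.
- narrow_cover: White cover of the narrow module, 54 mm wide, 88 long; origin and axes as for the wide cover. To stay where it is.
- the_flux_tub: Bystander, loose, to be left where it is: round blue screw-top tub, 49 mm across, 48 high, between the modules. Origin at the centre of its underside.
- the_wax_stick: Bystander, loose, to be left where it is: upright round stick with a white cap, 24 mm across, 70 high, at the back between the lanes of the modules. Origin at the centre of its underside.
- the_screw_tin: Bystander, loose, to be left where it is: low round tin with a lid, 64 mm across, 24 high, on the left. Origin at the centre of its underside.
- the_circuit_board: Bystander, loose, to be left where it is: bare circuit board, 63 x 77 x 15 mm, on the left. Origin at the centre of its underside.
- the_needle_pliers: Bystander, loose, to be left where it is: needle-nose pliers lying flat, 101 x 129 x 12 mm, on the right. Origin at the centre of its underside.
- the_solder_spool: Bystander, loose, to be left where it is: small spool, 69 x 59 x 33 mm, on the right. Origin at the centre of its underside.
- the_eraser: Bystander, loose, to be left where it is: small eraser, 34 x 44 x 12 mm, between the modules. Origin at the centre of its underside.
Mind the look-alikes: they are no part of the job. Leave any orange look-alike of the wide_cover alone.

How it is judged:
By the outcome, as a careful person would: the job done as asked, in the order asked, and still so for the second after the job is handed in, with the robot touching nothing.
It also fails if it takes over 32 s, if anything falls off the work surface, if the arm or the gripper's body presses on something with over 40 N, if the wrist force passes 120 N, or if a joint passes its speed limit or range.

## Working session

There is one attempt and no reset: what is moved stays moved. The work goes in short steps, Python scripts to look and compute and a tool call to move; the robot and the scene stay as the last step left them, time stands still between calls to the robot, and variables do not carry over. Pictures are saved under pics/ and viewed, and the job is handed in when it is done.

Besides the shell and the picture viewer there is one more tool, called after ">>>" by a JSON object that holds its "method" and its "body", one argument or row to a line. send_rows: Moves the arm, as the interface text tells. Its arguments: {"type":"object","properties":{"rows":{"type":"array","items":{"type":"array"}},"force":{"type":"number"}},"required":["rows"]}

```bash
mkdir -p pics
python3 - <<'E'
from station import *
import cv2,numpy as np
s=get_state();print(s)
for n in("scene","side","wrist"):
    im=read_camera(n);cv2.imwrite(f"pics/{n}0.png",im[:,:,::-1])
    print(n,camera_info(n))
E
```

```text
{'t': 0.0, 'joints': array([-1.23789863,  0.32178688, -0.07009046,  1.45163037,  0.02262161,
        1.37084617, -0.05691793]), 'qd': array([-3.14968746e-04, -1.59663652e-05,  5.28065551e-04, -2.92403236e-04,
        4.52408713e-04, -4.87530815e-04, -1.60271504e-03]), 'effort': array([-1.65974002e-04, -4.93578780e+01, -3.82762151e-01, -3.14343882e+01,
        1.27271534e-02,  1.09771761e-02, -1.03874430e-05]), 'tcp_pos': array([203.60995802, 616.72439516, 230.26944122]), 'tcp_rot': array([ 8.10371393e-01,  5.85915794e-01, -7.26929274e-04,  5.98909921e-04]), 'force': array([-0.28314049, -0.03283953,  0.7315387 ]), 'ft_torque': array([-0.05392538,  0.02773149,  0.04484753]), 'gripper_width': 0.9996773222178059}
scene {'camera_matrix': array([[372.88272534,   0.        , 321.82960327],
       [  0.        , 372.88272534, 193.50328311],
       [  0.        ,   0.        ,   1.        ]]), 'k1': 0.022815231098558424, 'rvec': array([ 0.9115668 , -2.68981804,  0.82910966]), 'tvec': array([ 413.34763295,  291.94327525, 1172.05724984])}
side {'camera_matrix': array([[443.10986389,   0.        , 311.95844207],
       [  0.        , 443.10986389, 202.64537082],
       [  0.        ,   0.        ,   1.        ]]), 'k1': -0.09128167623579754, 'rvec': array([ 0.37597831, -2.88212065,  0.96014375]), 'tvec': array([ 516.27369912,  174.75046992, 1217.01867684])}
wrist {'camera_matrix': array([[357.27826868,   0.        , 321.63350813],
       [  0.        , 357.27826868, 204.37910377],
       [  0.        ,   0.        ,   1.        ]]), 'k1': -0.0789169646775751, 'rvec': array([-2.31752712, -1.67676516, -0.27759941]), 'tvec': array([-649.20542036,  -43.30420163,  379.47029804])}
```

View pics/scene0.png

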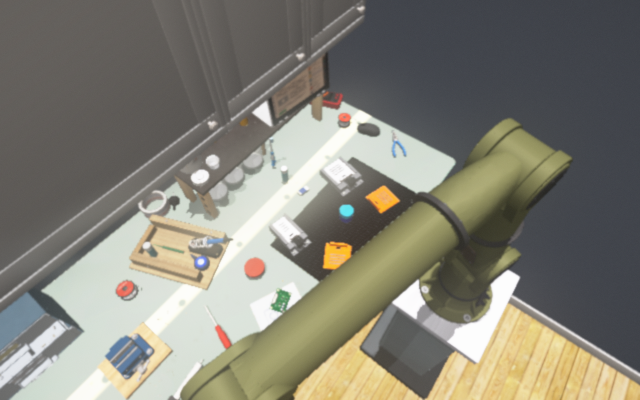

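View pics/side0.png

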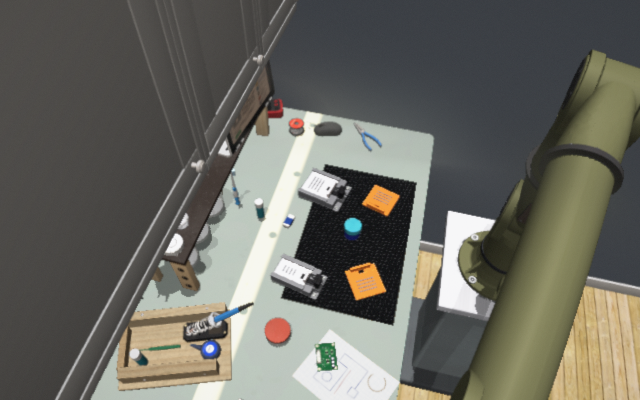

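View pics/wrist0.png

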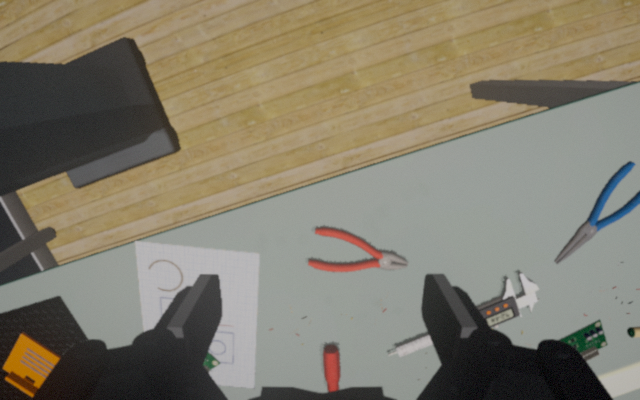

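Side view: two modules, at (324,188) right and (299,277) left. Orange look-alike covers are at (381,200) and (365,281), with another in the wrist view at (25,365). I'll make a metric top-down crop to see which module is wider.

```bash
cat > h.py <<'E'
import cv2,numpy as np
from station import *
def proj(info,P):
    R=cv2.Rodrigues(np.array(info["rvec"]))[0];K=info["camera_matrix"]
    c=np.asarray(P,float)@R.T+info["tvec"];u=c[...,:2]/c[...,2:]
    r2=(u**2).sum(-1,keepdims=True);u=u*(1+info["k1"]*r2)
    return u@K[:2,:2].T+K[:2,2]
def top(im,info,x0,x1,y0,y1,z,s=2):
    # image up = +x, left = +y ; s px per mm
    xs=np.arange(x1,x0,-1/s);ys=np.arange(y1,y0,-1/s)
    X,Y=np.meshgrid(xs,ys,indexing='ij')
    m=proj(info,np.stack([X,Y,np.full_like(X,z)],-1)).astype(np.float32)
    return cv2.remap(im,m[...,0],m[...,1],cv2.INTER_CUBIC)
E
python3 - <<'E'
from h import *
for n in("side","scene"):
    im=cv2.imread(f"pics/{n}0.png");i=camera_info(n)
    o=top(im,i,350,900,-350,450,22,1)
    for x in range(400,900,100):cv2.putText(o,str(x),(0,900-x),0,.4,(0,0,255));cv2.line(o,(0,900-x),(800,900-x),(0,0,255),1)
    for y in range(-300,450,100):cv2.putText(o,str(y),(450-y,10),0,.4,(0,0,255));cv2.line(o,(450-y,0),(450-y,550),(0,0,255),1)
    cv2.imwrite(f"pics/top_{n}0.png",o)
E
```

```text
(no output)
```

View pics/top_side0.png

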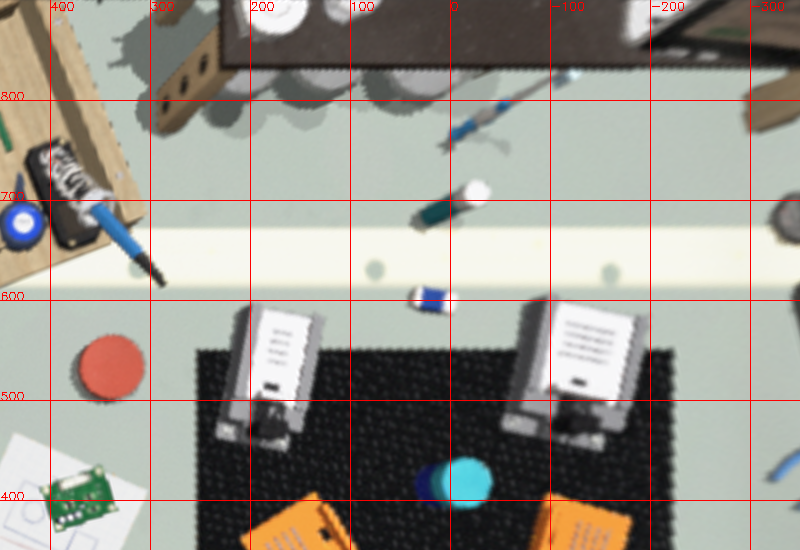

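View pics/top_scene0.png

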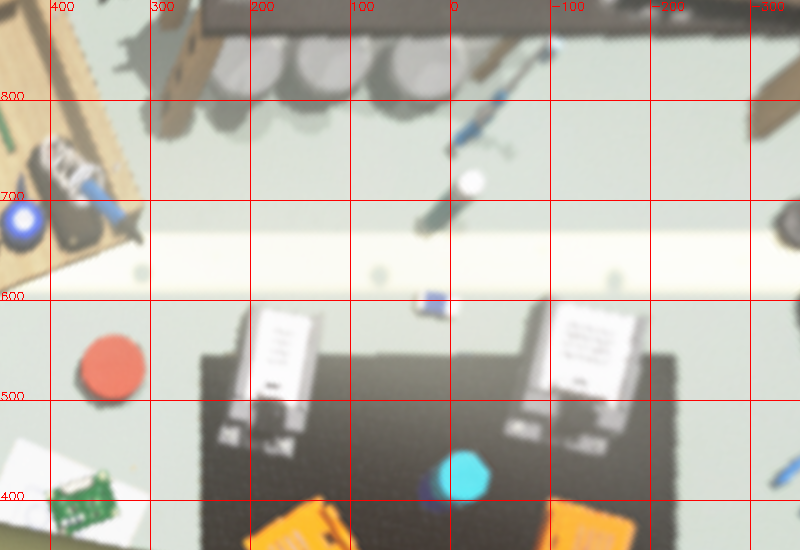

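Wide module is on the right (top view centre about x 530, y -130; cover roughly 85 mm wide against roughly 55 mm for the left one). Next I'll fit its pose from both fixed cameras and find the wrist camera offset.

```bash
cat >> h.py <<'E'
from scipy.spatial.transform import Rotation as Ro
def draw(im,info,x,y,yaw,cx=2,k=1):
    c,s=np.cos(yaw),np.sin(yaw)
    def W(p): p=np.array(p,float);return np.stack([x+c*p[:,0]-s*p[:,1],y+s*p[:,0]+c*p[:,1],p[:,2]],-1)
    def poly(p,col):
        q=proj(info,W(p))*k;cv2.polylines(im,[np.round(q*8).astype(int)],True,col,1,cv2.LINE_AA,3)
    poly([[-84,-52,0],[50,-52,0],[50,52,0],[-84,52,0]],(0,255,0))
    poly([[cx-44,-42,24],[cx+44,-42,24],[cx+44,42,24],[cx-44,42,24]],(0,0,255))
    poly([[-82,-14,46],[-62,-14,46],[-62,14,46],[-82,14,46]],(255,0,255))
    poly([[cx-44,-29,36],[cx-37,-29,36],[cx-37,29,36],[cx-44,29,36]],(255,0,0))
E
python3 - <<'E'
from h import *
s=get_state();R=Ro.from_quat(s["tcp_rot"]).as_matrix()
i=camera_info("wrist");Rc=cv2.Rodrigues(i["rvec"])[0];C=-Rc.T@i["tvec"]
print("cam in tool",R.T@(C-s["tcp_pos"]),"\n",R.T@Rc.T)
# top-down zoom
im=cv2.imread("pics/side0.png");i=camera_info("side")
o=top(im,i,420,620,-220,-40,22,4);cv2.imwrite("pics/tz.png",o[:, :])
i2=camera_info("side")
x0,y0,x1,y1=280,150,370,225
a=im.copy();
k=6
big=cv2.resize(im,None,fx=k,fy=k,interpolation=cv2.INTER_CUBIC)
draw(big,i,527,-130,-.17,k=k)
cv2.imwrite("pics/fit1.png",big[y0*k:y1*k,x0*k:x1*k])
E
```

```text
cam in tool [  -0.1545431   -82.28388279 -141.72209235] 
 [[ 9.99999885e-01  3.71981519e-04  3.02372905e-04]
 [-4.49867051e-04  9.46091279e-01  3.23899814e-01]
 [-1.65587624e-04 -3.23899913e-01  9.46091337e-01]]
```

View pics/fit1.png

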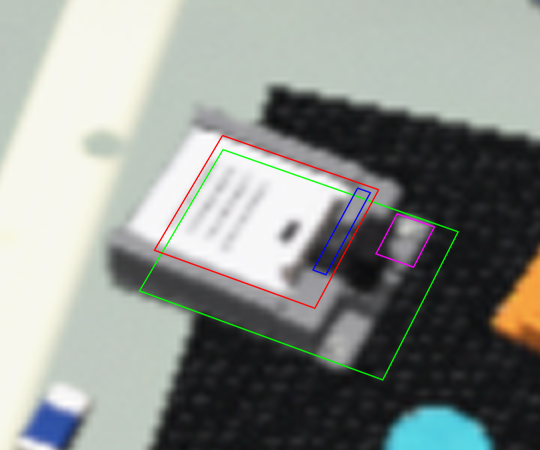

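>>> {"method": "send_rows", "body": {
  "rows": [
    [-1, [-0.262, 0.282, 0], 0],
    [-1, [-0.262, 0.282, 0], 0],
    [-1, [-0.262, 0.282, 0], 0],
    [-1, [-0.262, 0.282, 0], 0],
    [-1, [-0.262, 0.282, 0], 0]
  ]
}}

```text
t: 0.78
tcp_pos: [355.0, 341.4, 230.9]
tcp_rot: [0.81, 0.586, -0.0, 0.0]
force: [1.3, 0.6, -0.1]
gripper_width: 1.002
```

>>> {"method": "send_rows", "body": {
  "rows": [
    [-1, [-0.05, 0.036, 0], -4],
    [-1, [-0.1, 0.071, 0], -8],
    [-1, [-0.15, 0.106, 0], -8],
    [-1, [-0.207, 0.142, 0], -8],
    [-1, [-0.26, 0.162, 0], -8]
  ]
}}

```text
t: 1.4
tcp_pos: [427.7, 41.4, 231.2]
tcp_rot: [0.768, 0.641, -0.0, 0.001]
force: [1.6, 0.1, -0.5]
gripper_width: 1.001
```

>>> {"method": "send_rows", "body": {
  "rows": [
    [-1, [-0.06, 0, 0], 0],
    [-1, [-0.12, 0.0, 0], 0],
    [-1, [-0.15, 0, 0], 0],
    [-1, [-0.15, 0, 0], 0]
  ]
}}

```text
t: 1.9
tcp_pos: [400.2, -108.4, 231.4]
tcp_rot: [0.769, 0.639, 0.0, 0.0]
force: [0.9, 0.4, 0.6]
gripper_width: 1.002
```

Run:
```python
from h import *
s=get_state();print(s["t"],s["tcp_pos"],Ro.from_quat(s["tcp_rot"]).as_matrix()[:2,0],abs(s["qd"]).max())
i=camera_info("wrist");im=read_camera("wrist")[:,:,::-1].copy();cv2.imwrite("pics/w1.png",im)
import pickle;pickle.dump(i,open("w1.pkl","wb"))
```

```text
1.9 [ 400.21686363 -108.44264511  231.4469389 ] [0.18387893 0.98294889] 0.05932422117383729
```

View pics/w1.png

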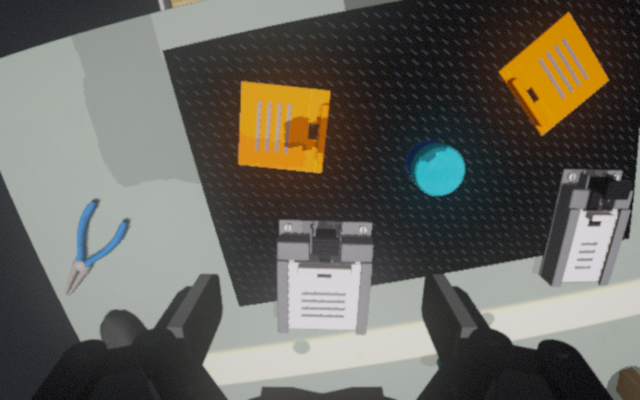

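The wrist view shows the wide module at (325,275), with its black tab at (327,243) on the robot side. The narrow module is at (588,230). Orange look-alikes are at (285,127) and (553,73). Now I'll fit the pose in a close crop.

```bash
cat > fit.py <<'E'
from h import *
import pickle,sys
x,y,yaw=map(float,sys.argv[1:4])
im=cv2.imread("pics/w1.png");i=pickle.load(open("w1.pkl","rb"));k=5
x0,y0,x1,y1=255,210,395,340
raw=cv2.resize(im[y0:y1,x0:x1],None,fx=k,fy=k,interpolation=cv2.INTER_CUBIC)
big=cv2.resize(im,None,fx=k,fy=k,interpolation=cv2.INTER_CUBIC)
draw(big,i,x,y,yaw,k=k)
cv2.imwrite("pics/"+sys.argv[4],big[y0*k:y1*k,x0*k:x1*k])
cv2.imwrite("pics/raw.png",raw)
E
python3 fit.py 537 -130 -.17 f1.png
```

```text
(no output)
```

View pics/f1.png

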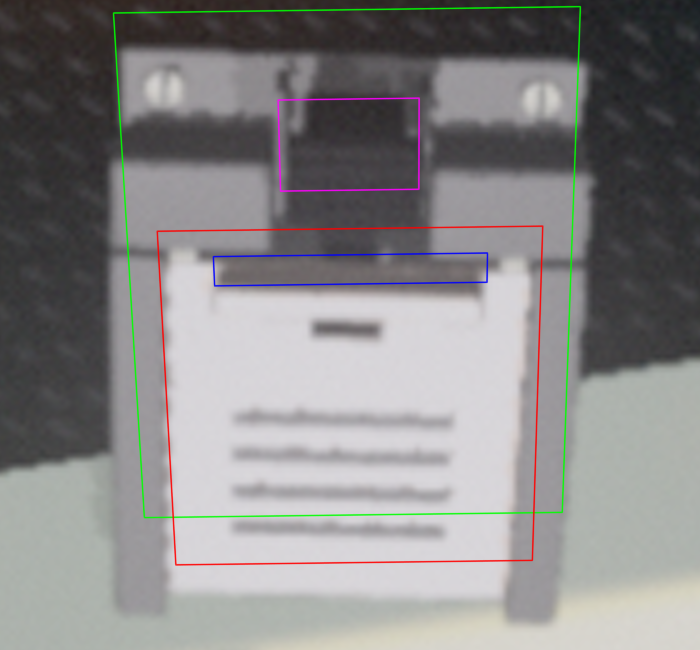

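View pics/raw.png

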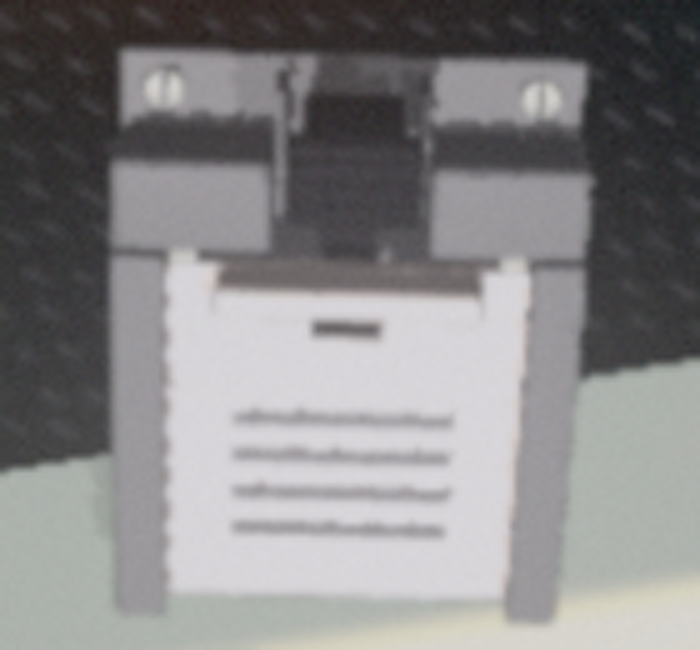

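Run:
```python
from h import *
import pickle
from scipy.optimize import least_squares
i=pickle.load(open("w1.pkl","rb"))
P=np.array([[50,-52,29],[50,52,29],[50,-40,29],[50,40,29],[-42,-29,36],[-42,29,36],[-82,-14,46],[-82,14,46],[-62,-14,46],[-62,14,46]],float)
U=np.array([[116,612],[553,622],[166,612],[507,622],[217,290],[482,294],[287,145],[420,150],[287,228],[420,230]])/5+[255,210]
def f(p):
    x,y,a=p;c,s=np.cos(a),np.sin(a)
    W=np.c_[x+c*P[:,0]-s*P[:,1],y+s*P[:,0]+c*P[:,1],P[:,2]]
    return (proj(i,W)-U).ravel()
r=least_squares(f,[545,-130,-.17],loss='soft_l1');print(r.x);print(f(r.x).reshape(-1,2).round(1))
import os;os.system("python3 fit.py %f %f %f f2.png"%tuple(r.x))
x,y,a=r.x
print("pad",x-72*np.cos(a),y-72*np.sin(a))
```

```text
[ 5.45421964e+02 -1.33643863e+02 -2.13240894e-01]
[[-0.1  0.6]
 [ 0.6  0.7]
 [ 0.   0.9]
 [-0.3  0.5]
 [-0.9 -0.3]
 [ 0.5  0.2]
 [-0.3 -1.4]
 [ 1.1 -1.7]
 [-0.7 -0.1]
 [ 0.2  0.2]]
pad 475.0527506283942 -118.40661110180739
```

View pics/f2.png

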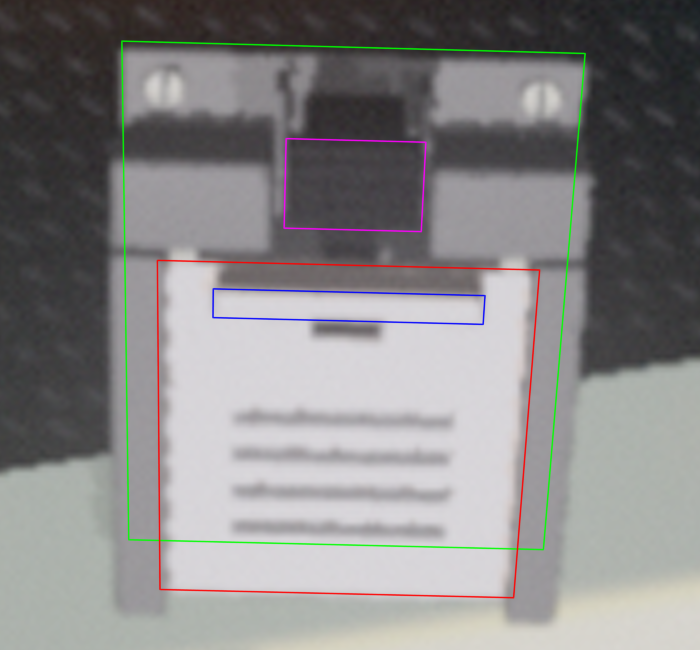

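>>> {"method": "send_rows", "body": {
  "rows": [
    [1, [0.004, 0.04, 0.03], 1.6],
    [1, [0.004, 0.0764, 0.08], 1.6],
    [1, [0.004, 0.0764, 0.13], 1.6],
    [1, [0.004, 0.0764, 0.161], 1.6],
    [1, [0.004, 0.0764, 0.161], 1.6]
  ],
  "force": 40
}}

```text
t: 2.58
tcp_pos: [474.5, -114.8, 67.8]
tcp_rot: [0.777, 0.63, -0.003, -0.002]
force: [0.0, 0.6, 0.5]
gripper_width: 0.003
```

>>> {"method": "send_rows", "body": {
  "rows": [
    [1, [0, 0, 0], 0],
    [1, [0, 0, 0], 0]
  ]
}}

```text
t: 2.82
tcp_pos: [475.6, -114.2, 69.2]
tcp_rot: [0.776, 0.63, -0.001, -0.001]
force: [-0.4, 0.4, 0.2]
gripper_width: 0.002
```

```bash
cat > look.py <<'E'
from h import *
import sys,pickle
n=sys.argv[1]
s=get_state();R=Ro.from_quat(s["tcp_rot"]).as_matrix()
print(s["t"],s["tcp_pos"].round(1),R.round(3).tolist(),s["force"].round(1),s["gripper_width"])
x,y,a=545.4,-133.6,-.213;c,q=np.cos(a),np.sin(a)
d=s["tcp_pos"][:2]-[x,y];print("module",c*d[0]+q*d[1],-q*d[0]+c*d[1])
i=camera_info("wrist");im=read_camera("wrist")[:,:,::-1];cv2.imwrite(f"pics/w{n}.png",im)
im=read_camera("side")[:,:,::-1];cv2.imwrite(f"pics/s{n}.png",cv2.resize(im[130:250,230:390],None,fx=5,fy=5,interpolation=cv2.INTER_CUBIC))
E
python3 look.py 2
```

```text
2.825 [ 475.6 -114.2   69.2] [[0.205, 0.979, -0.003], [0.979, -0.205, -0.0], [-0.001, -0.003, -1.0]] [-0.4  0.4  0.2] 0.0016903451710197017
module -72.27785617268813 4.192676431218967
```

View pics/w2.png

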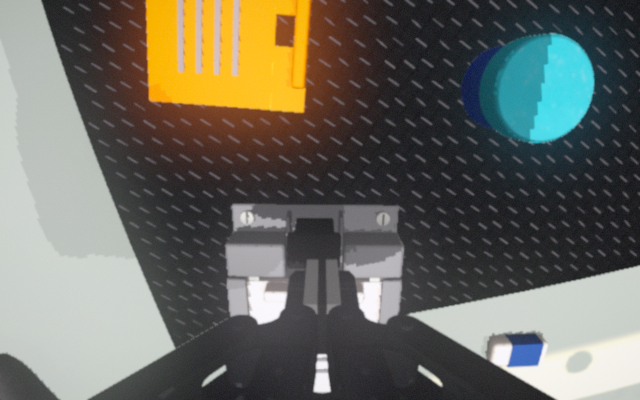

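View pics/s2.png

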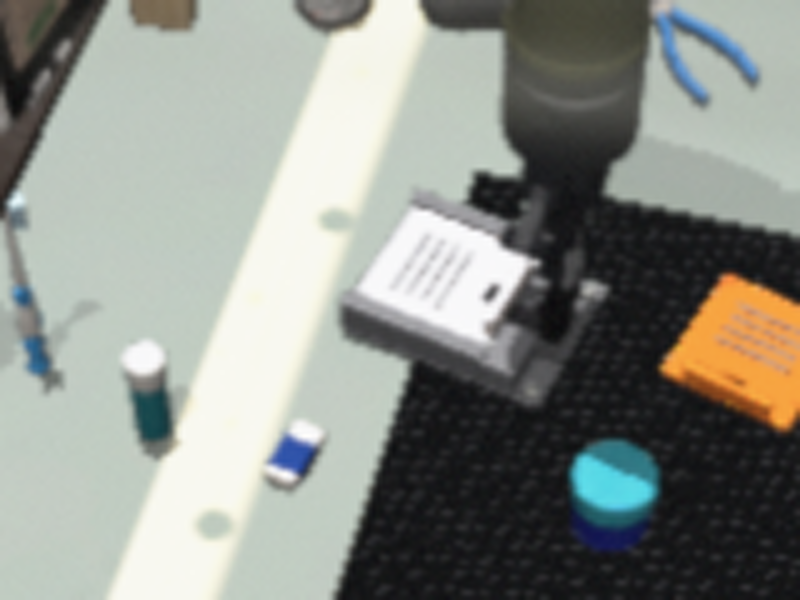

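Closed fingers sit over the tab, with the tip near (325,290) in the wrist picture. They are about 4 mm too far to +y, so I'll shift and press in stages.

>>> {"method": "send_rows", "body": {
  "rows": [
    [1, [-0.0042, 0, 0.008], 0],
    [1, [-0.0042, 0, 0.017], 0],
    [1, [-0.0042, 0, 0.02], 0]
  ]
}}

```text
t: 3.3
tcp_pos: [473.8, -118.7, 48.2]
tcp_rot: [0.777, 0.63, -0.002, -0.002]
force: [-0.1, 0.2, -0.7]
gripper_width: 0.002
```

>>> {"method": "send_rows", "body": {
  "rows": [
    [1, [0, 0, 0.002], 0],
    [1, [0, 0, 0.006], 0],
    [1, [0, 0, 0.01], 0]
  ]
}}

```text
t: 3.68
tcp_pos: [473.6, -118.7, 38.2]
tcp_rot: [0.777, 0.63, -0.002, -0.002]
force: [-2.1, 1.0, 6.2]
gripper_width: -0.002
```

>>> {"method": "send_rows", "body": {
  "rows": [
    [1, [0, 0, 0.001], 0],
    [1, [0, 0, 0.001], 0],
    [1, [0, 0, 0.001], 0],
    [1, [0, 0, 0.001], 0],
    [1, [0, 0, 0.001], 0]
  ]
}}

```text
t: 4.3
tcp_pos: [473.6, -118.7, 37.8]
tcp_rot: [0.777, 0.63, -0.002, -0.002]
force: [-4.6, 1.5, 10.4]
gripper_width: -0.005
```

```bash
python3 look.py 3
```

```text
4.3 [ 473.6 -118.7   37.8] [[0.206, 0.978, -0.006], [0.978, -0.206, 0.001], [-0.0, -0.006, -1.0]] [-4.6  1.5 10.4] -0.004630515704483956
module -73.32056862722882 -0.6625319739640592
```

View pics/s3.png

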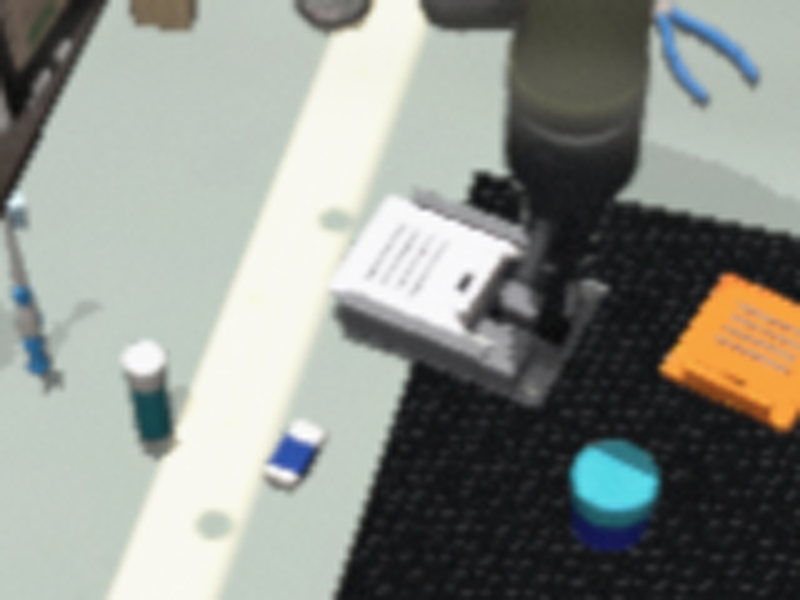

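The cover popped forward about 18 mm (white plate now overhangs the exit end). Next I lift, step into the gap behind the rib, and lower.

>>> {"method": "send_rows", "body": {
  "rows": [
    [1, [0.0007, 0, -0.015], 0],
    [1, [0.0007, 0, -0.026], 0],
    [1, [0.0007, 0.015, -0.026], 0],
    [1, [0.0007, 0.03, -0.026], 0],
    [1, [0.0007, 0.03, -0.026], 0]
  ]
}}

```text
t: 5.03
tcp_pos: [504.1, -124.5, 63.7]
tcp_rot: [0.777, 0.63, -0.002, -0.002]
force: [-0.1, -1.0, 0.9]
gripper_width: -0.001
```

```bash
python3 look.py 4
```

```text
5.025 [ 504.1 -124.5   63.7] [[0.206, 0.979, -0.006], [0.979, -0.206, -0.0], [-0.001, -0.005, -1.0]] [-0.1 -1.   0.9] -0.0009880626836550643
module -42.25451238697863 0.18673671949330206
```

View pics/s4.png

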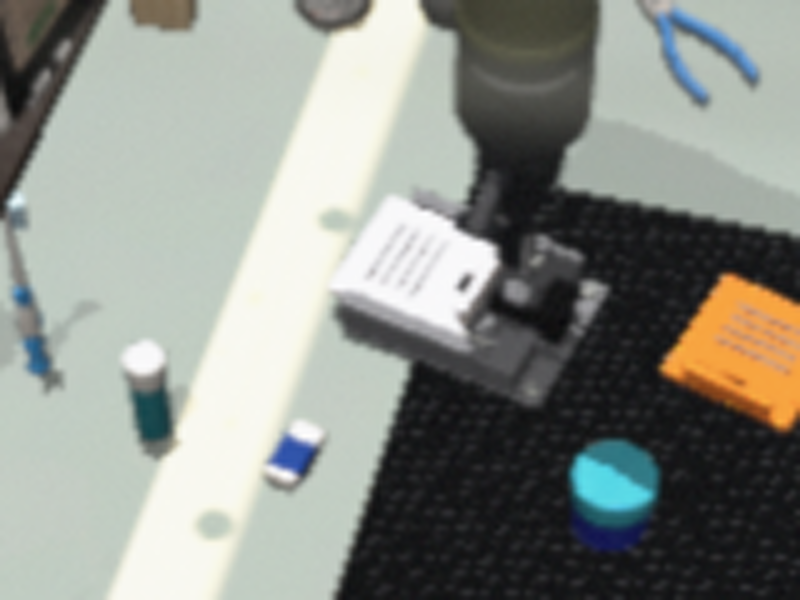

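View pics/w4.png

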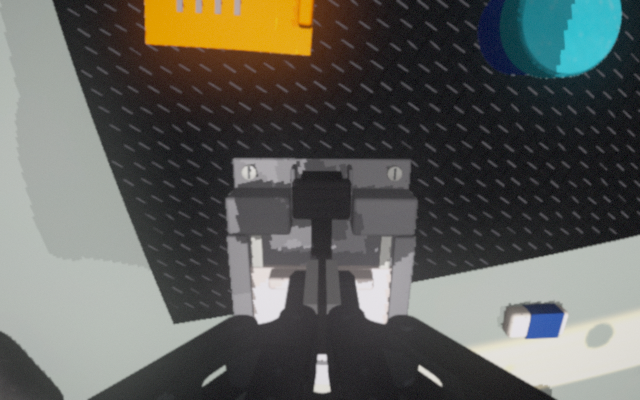

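>>> {"method": "send_rows", "body": {
  "rows": [
    [1, [0, -0.001, 0.012], 0],
    [1, [0, -0.001, 0.024], 0],
    [1, [0, -0.001, 0.032], 0],
    [1, [0, -0.001, 0.0345], 0],
    [1, [0, -0.001, 0.0345], 0]
  ]
}}

```text
t: 5.75
tcp_pos: [501.4, -124.3, 28.6]
tcp_rot: [0.777, 0.63, -0.003, -0.002]
force: [-0.2, 0.1, 0.9]
gripper_width: -0.001
```

>>> {"method": "send_rows", "body": {
  "rows": [
    [1, [0, 0.012, 0], 0],
    [1, [0, 0.022, 0], 0],
    [1, [0, 0.032, 0], 0],
    [1, [0, 0.042, 0], 0],
    [1, [0, 0.052, 0], 0]
  ]
}}

```text
t: 6.38
tcp_pos: [553.0, -135.2, 28.2]
tcp_rot: [0.777, 0.63, -0.003, -0.003]
force: [-0.6, -0.1, 0.2]
gripper_width: 0.002
```

```bash
python3 look.py 5
```

```text
6.375 [ 553.  -135.2   28.2] [[0.207, 0.978, -0.008], [0.978, -0.207, 0.0], [-0.001, -0.007, -1.0]] [-0.6 -0.1  0.2] 0.0016683399297752917
module 7.714946245838454 0.07600881957319361
```

View pics/s5.png

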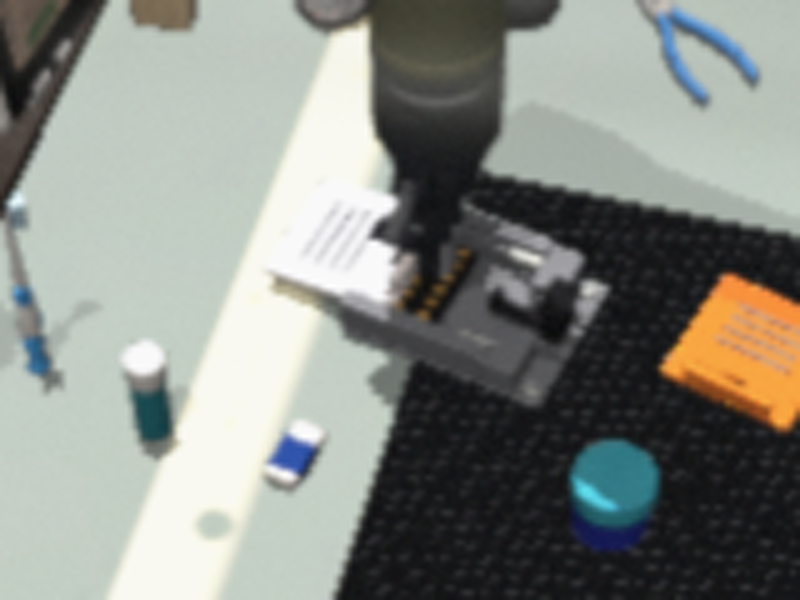

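The cover is following straight, with its rib against the finger near (415,270). I continue.

>>> {"method": "send_rows", "body": {
  "rows": [
    [1, [0, 0.01, 0], 0],
    [1, [0, 0.02, 0], 0],
    [1, [0, 0.03, 0], 0],
    [1, [0, 0.04, 0], 0],
    [1, [0, 0.05, 0], 0]
  ]
}}

```text
t: 7.1
tcp_pos: [603.5, -145.8, 28.0]
tcp_rot: [0.777, 0.63, -0.002, -0.002]
force: [0.2, 0.8, 0.7]
gripper_width: 0.005
```

```bash
python3 look.py 6
```

```text
7.1 [ 603.5 -145.8   28. ] [[0.206, 0.978, -0.006], [0.978, -0.206, -0.001], [-0.002, -0.006, -1.0]] [0.2 0.8 0.7] 0.00486477114384188
module 59.3659776214816 0.3511096239371323
```

View pics/s6.png

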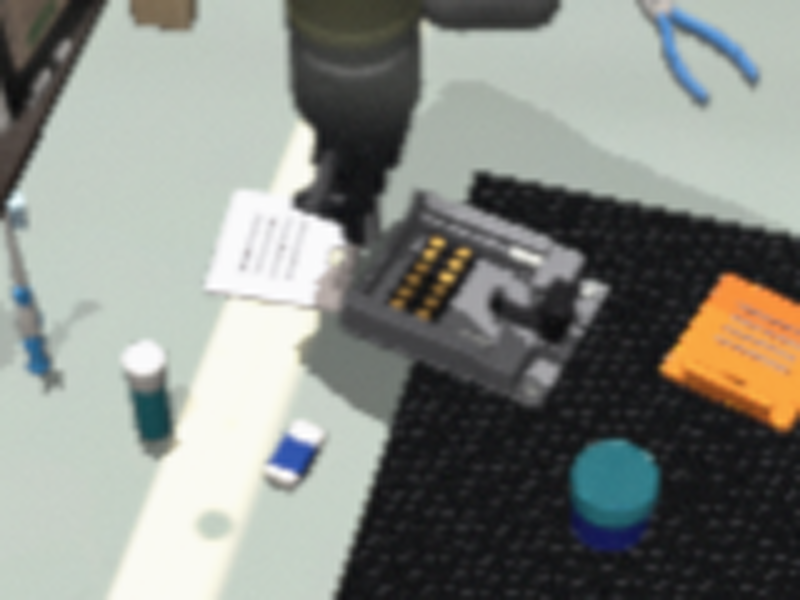

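The cover seems to be off the end, slightly turned. I'll lift away and check whether it lies flat.

>>> {"method": "send_rows", "body": {
  "rows": [
    [1, [0, 0, -0.04], 0],
    [1, [0, -0.02, -0.09], 0],
    [1, [0, -0.07, -0.14], 0],
    [1, [0, -0.12, -0.16], 0],
    [1, [0, -0.12, -0.16], 0]
  ]
}}

```text
t: 7.82
tcp_pos: [486.1, -120.7, 191.9]
tcp_rot: [0.777, 0.63, 0.002, -0.002]
force: [0.7, 0.5, -0.2]
gripper_width: -0.003
```

```bash
python3 look.py 7
```

```text
7.825 [ 486.1 -120.7  191.9] [[0.206, 0.978, 0.002], [0.978, -0.206, 0.005], [0.006, 0.001, -1.0]] [ 0.7  0.5 -0.2] -0.002523162561832105
module -60.72536526794934 0.04959805656465477
```

View pics/s7.png

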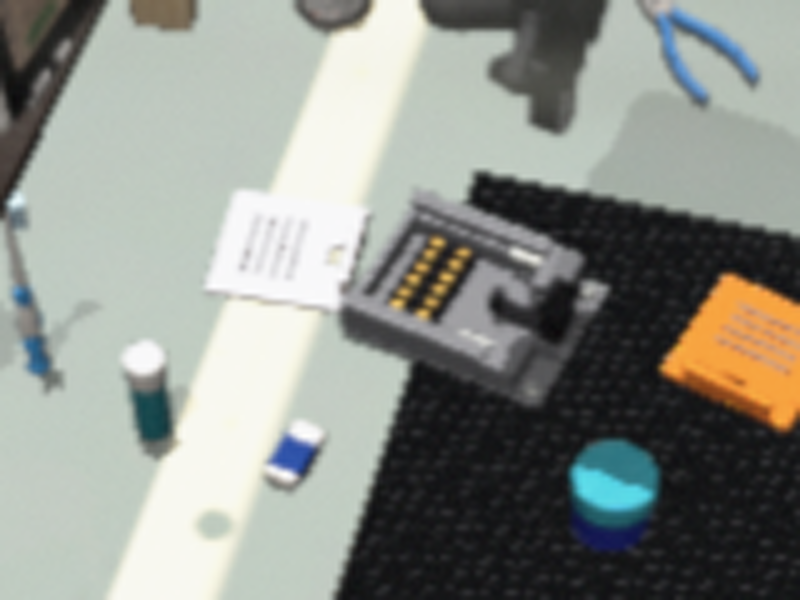

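View pics/w7.png

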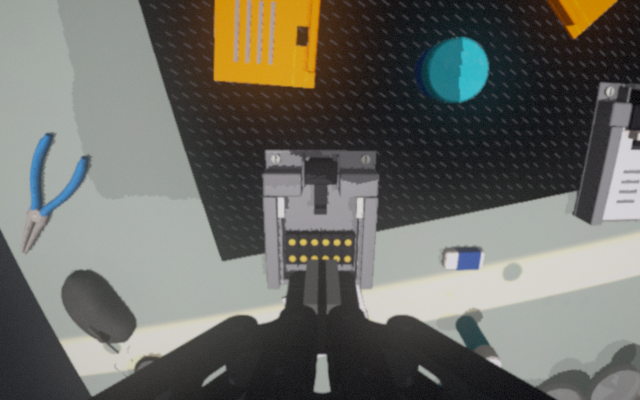

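Run:
```python
from h import *
a=[]
for n in("side","scene"):
    im=np.ascontiguousarray(read_camera(n)[:,:,::-1]);cv2.imwrite(f"pics/{n}8.png",im);i=camera_info(n)
    o=top(im,i,570,720,-230,-90,4,3);
    xs,ys=570,-230
    a.append(o)
    # draw module exit edge at z20 outline
    k=6;big=cv2.resize(im,None,fx=k,fy=k,interpolation=cv2.INTER_CUBIC)
    c=proj(i,np.array([[640,-155,5]]))[0]
    u,v=(c*k).astype(int);cv2.imwrite(f"pics/z_{n}.png",big[v-250:v+250,u-300:u+300])
    x,y,t=545.4,-133.6,-.213
o=np.hstack(a)
for x in range(580,720,20):cv2.putText(o,str(x),(0,(720-x)*3),0,.4,(0,0,255));cv2.line(o,(0,(720-x)*3),(o.shape[1],(720-x)*3),(0,0,255),1)
cv2.imwrite("pics/top8.png",o[:600,:800])
```

```text
(no output)
```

View pics/z_side.png

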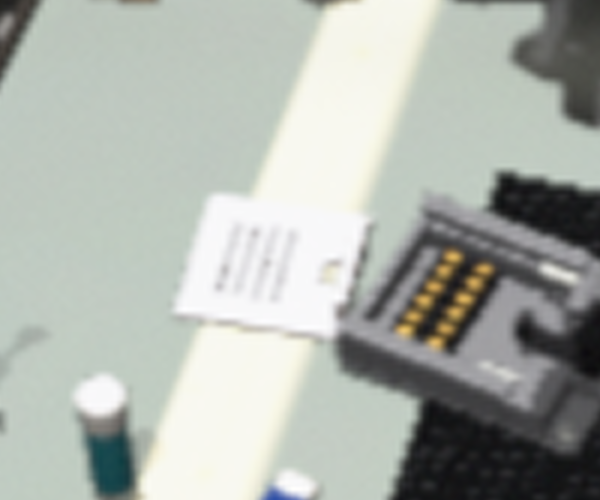

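View pics/z_scene.png

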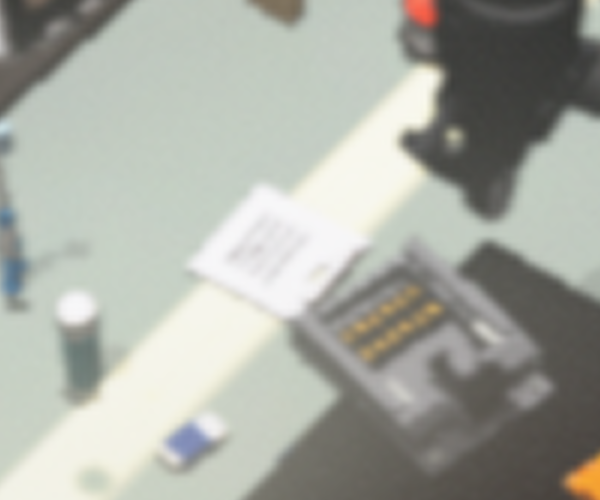

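View pics/top8.png

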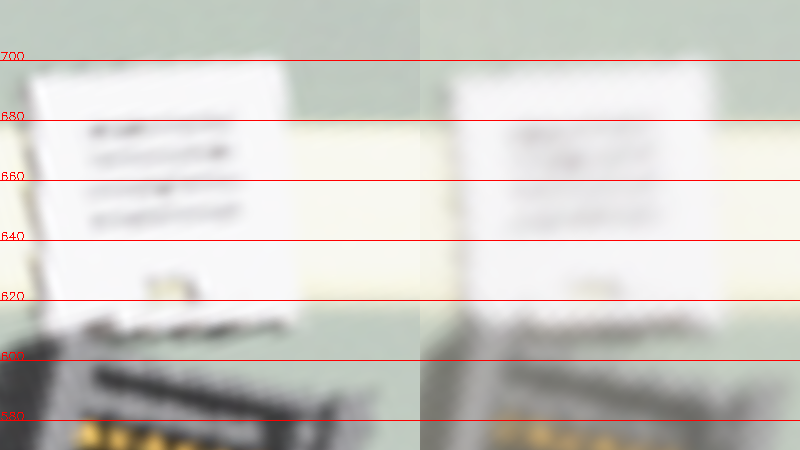

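In both cameras, projecting at desk height (z = 4) gives the same 84 x 88 mm square. So the cover lies flat, origin at about module x 112, nearest corner roughly 8 mm clear of the exit edge. A quick check that nothing else moved, then I'll hand in.

Run:
```python
from h import *
a=cv2.imread("pics/side0.png");b=cv2.imread("pics/side8.png")
for nm,(x0,y0,x1,y1) in dict(tub=(340,210,368,242),stick=(250,195,270,224),eraser=(280,212,298,230),tin=(262,315,295,345),board=(310,338,342,372),pliers=(352,120,384,152),narrow=(268,250,330,300),spool=(285,115,308,135)).items():
    A=cv2.GaussianBlur(a[y0:y1,x0:x1],(3,3),0).astype(np.float32);B=cv2.GaussianBlur(b[y0:y1,x0:x1],(3,3),0).astype(np.float32)
    (s,r)=cv2.phaseCorrelate(cv2.cvtColor(A,6),cv2.cvtColor(B,6));print(nm,np.round(s,2),round(r,2))
cv2.imwrite("pics/cmp.png",np.hstack([a[100:390,200:440],b[100:390,200:440]]))
```

```text
tub [-0.11  0.19] 0.79
stick [-0.01  0.01] 1.01
eraser [0.04 0.03] 1.0
tin [-0.1   0.05] 0.97
board [-0.02  0.02] 0.99
pliers [5.14 1.58] 0.24
narrow [ 0.04 -0.01] 1.0
spool [0.   0.02] 0.98
```

View pics/cmp.png

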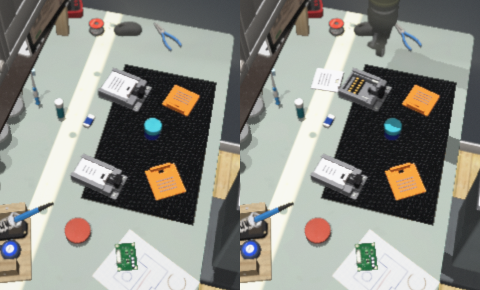

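Before/after: everything is in place. The pliers at (167,37) before and (407,37) after only differ because the gripper partly covers them (its shadow also falls there). The narrow module is shut.

```bash
python3 -c "
from station import *
print(finish_job())"
```

```text
the job is handed in; nothing more can be done
None
```

The wide module (the right-hand one) is open: its cover came off the far end and lies flat on the desk. I handed the job in at about 8 s of the 32 s allowed.

**What I did:** I pressed the tab fully in with the closed fingertips, reading about 10 N at a tip height of 37.8 mm. The cover slid forward about 18 mm. I then stepped in behind the rib and pushed the cover off the exit end with little force, and lifted clear.

**Last checks:**
- **Cover:** it lies flat by both fixed cameras, at about module x 112 mm and turned about 16°. Its nearest corner is roughly 8 mm clear of the exit edge. That gap rests on a calibration good to about 2 mm.
- **Other things:** the narrow module is still shut, and the tub, stick, eraser, tin, board and spool show no shift.
- **Disagreement:** the shift check failed for the pliers (5 px, low correlation of 0.24), because the gripper partly covers them in the last picture. By eye they are where they were, and the arm never came near them.

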